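# Lock the drum stand with its index plunger

### The arm

A 7-joint arm with a two-finger parallel gripper is mounted at the origin on the work surface. World frame = base frame: x ahead of the robot, y to its left, z up, the work surface at z = 0. Lengths are in mm, angles in rad, forces in N, time in s.
With the tool pointing down it reaches from about 400 to 875 mm from the base axis. Payload 19.3 kg.
Tool frame: the origin (TCP) lies at the very end of the fingers, on their centre line; the grasp point (between the pads) lies 19 mm behind it (grip_point_offset is the z of the grasp point in the tool frame, in mm); z points along the fingers, y is the line along which they close (so a half turn about z gives the same grasp; the last joint's range is limited). The gripper opens to 85 mm and grips with 20 to 120 N. Pads are 22 mm wide; open, the fingers measure 114 mm over their backs; the gripper's body (76 mm by 85 mm) begins 54 mm behind the grasp point. The pads swing forward as they close: fully open they stand 13 mm farther back than shut.
Start: joints at [1.19, 0.521, -0.036, 1.599, 0.021, 1.021, -0.113], TCP at [191.11, -595.056, 231.291] pointing down, gripper open.
Joint ranges: [-2.91, 2.91], [-0.3, 2.13], [-1.5, 1.42], [0.17, 2.43], [-1.26, 4.41], [0.16, 1.93], [-2.52, 2.52]. Speed limits (rad/s): [1.89, 1.89, 2.39, 2.39, 3.01, 3.01, 3.01].

### API

Orientations are given as a 3x3 rotation matrix whose columns are the frame's x, y, z axes.
In Python, from workcell import movep, movel, goto_joints, open_gripper, clamp, wait, inverse_kinematics, read_state, camera, PlanningError, finish_job, grip_point_offset gives the robot as it stands. Calls block until the motion is done:
- movep(position, orientation): joint-space move of the TCP to a pose.
- movel(position, frame=None, max_speed=150, guard=None): straight line of the TCP; frame=None keeps the orientation; max_speed is the mean speed in mm/s. With guard (N) it stops when the force on the tool has changed by that much, and returns True; else False.
- goto_joints(angles): joint-space move.
- open_gripper() and clamp(): open the fingers fully, or close them until they stop; the grip force is fixed at half the most.
- wait(seconds).
- inverse_kinematics(position, orientation): joint angles nearest the present ones, or None.
- read_state(): the state.
- camera(name): name is "scene" or "top" or "wrist"; returns a dict with "image" (420x560x3 uint8, blue, green, red), "range_z" (420x560 float32, mm along the optical axis (not along the pixel's ray), 0 where there is no reading), "fx", "fy", "cx", "cy" (pixels), "cam_to_world" (4x4, takes a point from camera to world coordinates). Camera axes: x right, y up, looking along -z (the intrinsics and any distortion apply to the point x, -y, -z); pixel columns grow to the right and rows downward; lengths in mm; the calibration is good to about 2 mm. A picture is of the moment at which its call begins.
A pose or a line that the arm cannot do raises PlanningError and nothing moves.
- finish_job(): hands the job in; it is judged then, once.
The state is a dict: "time": time; "qpos": joint angles; "qvel": joint speeds; "joint_efforts": joint torques, N m; "eef_pos": TCP position; "tool_rot": TCP orientation; "ft_force": force on the tool from outside, world axes, zero at the start; "torque": the same for the moment, N m; "finger_gap": finger opening in mm; "gripper_force": force on a finger pad.
Only numpy, scipy, OpenCV 4.12 (cv2) and the standard library are available. Lean on these libraries where they do the work, as an engineer would, in place of code of your own. Each camera call takes 0.05 s, during which the arm holds its last target. There are 200 camera calls.

### The job

The clutch drum on the indexing stand still turns freely, because the stand's plunger is parked in its rest notch. Pull the T-shaped plunger knob up out of the rest notch, give it a quarter turn and let it down so that the pin bears on the notched plate; then ease the drum round by its upright handle, feeling for the next notch, until the pin snaps fully home and the drum is locked. Stop there: never force the drum against the pin; leave the parts and tools lying around where they are.

Things in the scene. Friction and masses are not known exactly. Their poses are not given: they have to be found in the camera images.
- stand: The indexing stand, grey cast iron: base 300 x 335 x 12 mm; on it a notched steel plate, 268 mm across, top 44 mm above the bench, turning about the upright axis, and on that a low aluminium clutch drum, 122 mm across, top 96 mm, hub nut to 126 mm. Origin: on the bench under the turning axis; z up; the plunger's axis is upright at x 0, y -122 mm. The axes stay with the base when the drum turns.
- knob_lift (a joint): How far the plunger knob is up, in m: 0 = pin fully home in a notch; 0.009 to 0.010 = pin tip bearing on the plate between notches; 0.012 = parked in the rest notch, pin clear of the plate; above 0.0155 the knob's cross pin is clear of the rest notch and can be turned; 0.021 = end of travel. A spring and its weight pull it down: 10 N at 0, 14 N at 0.012, 16 N at 0.018.
- knob_turn (a joint): Turn of the knob about the upright axis in rad, counter-clockwise from above: about 1.57 = parked, bar along the stand's y; 0 (or pi) = over the deep slot, bar along the stand's x, where it can go all the way down. A quarter turn either way from parked gets there; no stops. Within 0.15 rad of the slot the spring draws it in once let go.
- knob_grip (a point): On the plunger's axis, 10 mm below the top of the black T-shaped knob, an upright-sided bar 50 mm long, 18 wide, 30 high. The point's x axis runs along the bar and turns with it. Its height is 112 mm above the bench with the pin home and rises with knob_lift. Below it stands a steel sleeve, 31 mm across, up to 90 mm above the bench, on a bracket 72 mm high.
- handle_grip (a point): On the centre line of the drum's upright black handle (23 mm across, from 50 to 142 mm above the bench), 118 mm above the bench, 80 mm from the turning axis. Moving it round the axis turns drum and notched plate, either way, no stops, against a steady drag of about 10 N. Once the pin is in a notch the drum is blocked (play about 1.5 mm either way); the pin takes 20 N sideways, or 30 N at the handle on top of the drag.
- stand_axis (a point): On the drum's turning axis, 50 mm above the bench; fixed to the stand. The plate has 16 notches, 16 mm wide, one every 22.5 deg (31 mm of handle travel); where they stand relative to the handle is not known, for drum and handle are clamped on the plate at any clocking.
- sun_gear_mid (a point): Bystander: steel sun gear standing on end, 60 mm across, 68 mm tall; its middle.
- planet_carrier_mid (a point): Bystander: planet carrier, 104 mm across, 52 mm tall; its middle.
- clutch_plates_mid (a point): Bystander: stack of clutch plates, a ring 120 mm across, 18 mm high; its middle.
- air_ratchet_mid (a point): Bystander: air ratchet lying along its x axis, about 240 mm long, 44 mm high; its middle.
- screwdriver_mid (a point): Bystander: screwdriver with blue handle lying along its x axis, 200 mm long, 26 mm thick; its middle.
- spanner_mid (a point): Bystander: spanner lying along its x axis, 180 mm long, 8 mm thick; its middle.
- bearing_mid (a point): Bystander: needle bearing ring, 48 mm across, 14 mm high, lying on a corner of the stand's base; its middle.

How it is judged (in metres and radians):
On the way:
1. the knob is out of its rest notch, turned to the slot, and the pin bears on the plate between two notches (value of joint knob_lift between 0.006 and 0.0115 m and (value of joint knob_turn between -0.2 and 0.2 rad or value of joint knob_turn between 2.9416 and 3.3416 rad or value of joint knob_turn between -3.3416 and -2.9416 rad)), for 0.2 s.
At the end, for the whole second after the job is handed in: The plunger knob is fully down (knob_lift under 2 mm), its pin home in a notch so that the drum is locked, and nothing is touched (value of joint knob_lift below 0.002 m).
It fails at once if the drum is forced against the engaged pin (more than 20 N sideways on the pin) (contact force between pin and index_plate above 20 N).
It fails at once if a part or tool lying around is moved by more than 20 mm (distance of any of sun_gear_mid, planet_carrier_mid, clutch_plates_mid, air_ratchet_mid, screwdriver_mid, spanner_mid, bearing_mid from where it was at the start of the episode above 0.02 m).
It also fails if it takes over 48 s, if anything falls off the work surface, if the arm or the gripper's body presses on something with over 40 N, if the wrist force passes 120 N, or if a joint passes its speed limit or range.

## Working session

There is one attempt and no reset: what is moved stays moved. The work goes in short steps, each a Python script; the robot and the scene stay as the last script left them, time stands still between calls to the robot, and variables do not carry over. Pictures are saved under pics/ and viewed, at most 10 in all, crops included, and the job is handed in when it is done.

```bash
ls; mkdir -p pics; python3 - <<'E'
from workcell import *
import cv2,numpy as np
for n in("top","scene"):
    c=camera(n); cv2.imwrite(f"pics/{n}0.png",c["image"]); np.savez(f"{n}0.npz",**c)
    print(n,c["fx"],c["cx"],c["cy"],np.round(c["cam_to_world"],3).tolist(), [k for k in c])
s=read_state(); print(s["time"],s["ft_force"],np.round(s["tool_rot"],3).tolist(),grip_point_offset)
E
```

```text
pics
top 498.3274503331095 273.79160077164346 212.93541587990535 [[-0.03, 0.997, -0.074, 481.175], [-1.0, -0.029, 0.01, 54.638], [0.008, 0.075, 0.997, 1147.514], [0.0, 0.0, 0.0, 1.0]] ['image', 'range_z', 'fx', 'fy', 'cx', 'cy', 'cam_to_world']
scene 445.4822668261711 272.8138897326741 208.80154842594615 [[-0.396, -0.562, 0.726, 1214.603], [0.918, -0.254, 0.305, 304.944], [0.014, 0.787, 0.616, 654.074], [0.0, 0.0, 0.0, 1.0]] ['image', 'range_z', 'fx', 'fy', 'cx', 'cy', 'cam_to_world']
0.1 [ 0.27614999  0.29117588 -0.05413311] [[0.952, 0.306, -0.0], [0.306, -0.952, 0.001], [-0.0, -0.001, -1.0]] -18.700000000000003
```

View pics/top0.png

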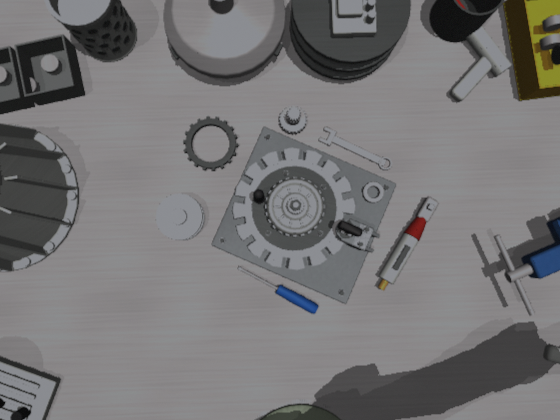

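View pics/scene0.png

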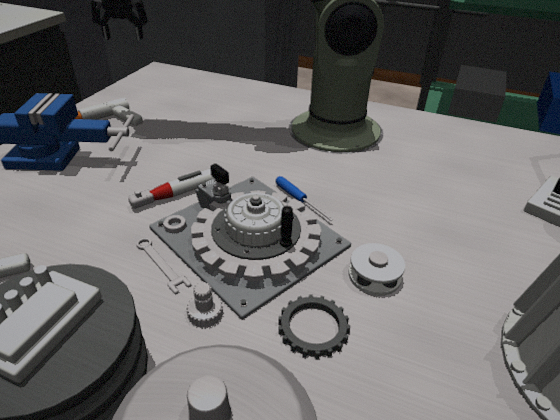

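The top view shows the stand's axis (hub nut) at about (295,206), the knob at (351,228) with its bar roughly radial, and the handle at (258,197). The bearing is at (373,192), the screwdriver at (285,295), and the ratchet runs (430,205)–(385,285). The scene view shows the knob at (220,173) and the handle at (287,225).

```bash
cat > h.py <<'E'
import numpy as np,cv2
def ray(c,u,v,z):
    M=np.array(c["cam_to_world"]); d=M[:3,:3]@np.array([(u-c["cx"])/c["fx"],-(v-c["cy"])/c["fy"],-1]); o=M[:3,3]
    return o+d*(z-o[2])/d[2]
def proj(c,P):
    M=np.array(c["cam_to_world"]); q=(np.atleast_2d(P)-M[:3,3])@M[:3,:3]
    return np.c_[c["cx"]+c["fx"]*q[:,0]/-q[:,2], c["cy"]-c["fy"]*q[:,1]/-q[:,2]]
def rangept(c,u,v):
    r=c["range_z"][int(v),int(u)]; M=np.array(c["cam_to_world"])
    return M[:3,:3]@np.array([(u-c["cx"])/c["fx"]*r,-(v-c["cy"])/c["fy"]*r,-r])+M[:3,3]
E
python3 - <<'E'
from h import *
c=dict(np.load("top0.npz")); im=c["image"]; rz=c["range_z"]
print(im[228,351],im[197,258],im[206,295])
for n,(u,v) in dict(hub=(295,206),knob=(351,228),handle=(258,197)).items(): print(n,np.round(rangept(c,u,v),1))
# heights of whole image
v,u=np.mgrid[:420,:560]; M=c["cam_to_world"]
P=np.stack([(u-c["cx"])/c["fx"]*rz,-(v-c["cy"])/c["fy"]*rz,-rz],-1)@M[:3,:3].T+M[:3,3]
g=im.max(-1)
for n,(a,b),z0,z1,zz in(("hub",(295,206),115,135,126),("knob",(351,228),124,145,134),("handle",(258,197),132,150,142)):
    m=(P[...,2]>z0)&(P[...,2]<z1)&(np.hypot(u-a,v-b)<22)
    q=P[m]; print(n,m.sum(),np.round(np.median(q,0),1),np.round(q[:,:2].mean(0),1),"px",u[m].mean(),v[m].mean())
    if n=="knob":
        w,V=np.linalg.eigh(np.cov(q[:,:2].T)); print("bar dir",V[:,1],np.sqrt(w*12))
cv2.imwrite("pics/crop.png",cv2.resize(im[110:310,200:410],None,fx=3,fy=3,interpolation=cv2.INTER_CUBIC)[:600,:640])
E
```

```text
[50 50 51] [31 30 30] [146 141 140]
hub [ 5.707e+02 -1.000e-01  1.222e+02]
knob [ 521.4 -112.2  133.4]
handle [590.1  75.5 135.7]
hub 101 [574.5  -0.  120.8] [ 5.746e+02 -1.000e-01] px 294.9009900990099 204.13861386138615
knob 214 [ 522.  -109.9  133.2] [ 522.3 -110. ] px 349.89252336448595 227.61682242990653
bar dir [0.42673619 0.90437615] [17.91443131 48.89328718]
handle 82 [597.5  75.3 139.1] [597.2  75.8] px 257.7073170731707 193.40243902439025
```

View pics/crop.png

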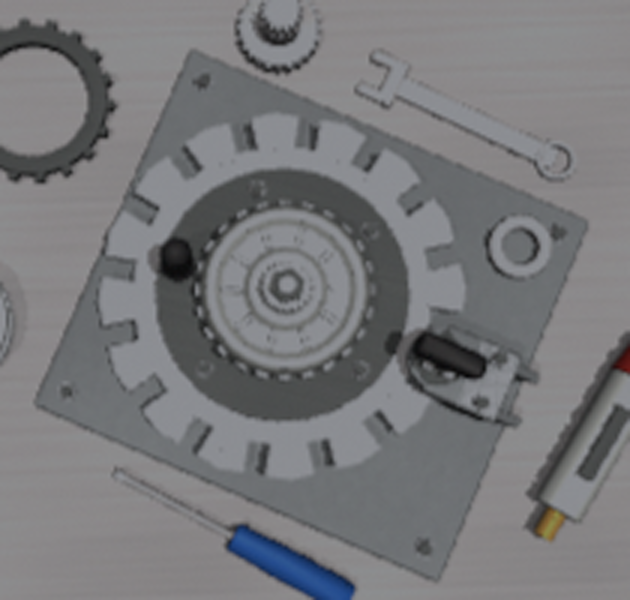

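The crop shows the bar at (448,355), roughly radial, and notches around the plate rim, for example (306,137), (370,160), (415,198), (120,268) and (262,455). Next I compute the notch phase relative to the plunger.

```bash
python3 - <<'E'
from h import *
c=dict(np.load("top0.npz")); g=c["image"].max(-1).astype(np.float32)
K=np.array([522.2,-110]); y=np.array([.42,.907]); y/=np.linalg.norm(y); A=K+122*y; x=np.array([y[1],-y[0]])
H=np.array([597.3,75.5]); ang=lambda p:np.degrees(np.arctan2((p-A)@y,(p-A)@x))
print("axis",A,"plunger",ang(K),"handle",ang(H),np.linalg.norm(H-A))
t=np.radians(np.arange(0,360,.5))
prof=[]
for r in (114,118,122,126):
    P=A+r*(np.outer(np.cos(t),x)+np.outer(np.sin(t),y)); uv=proj(c,np.c_[P,np.full(len(t),44)]).astype(np.float32)
    prof.append(cv2.remap(g,uv[:,0].reshape(-1,1),uv[:,1].reshape(-1,1),cv2.INTER_LINEAR)[:,0])
p=np.mean(prof,0)
d=np.degrees(t); ok=(abs((d-270+180)%360-180)>35)
w=(p-p[ok].mean())*ok
F=(w*np.exp(-1j*16*t)).sum(); ph=np.degrees(np.angle(-F))  # dark peaks at 16*th=-ph
print("notch phase mod 22.5:", (-ph/16)%22.5, "plunger mod 22.5", 270%22.5)
low=[(round(d[i],1),int(p[i])) for i in range(len(d)) if p[i]<p[i-1] and p[i]<=p[(i+1)%720] and p[i]<130]
print(low,np.median(p))
E
```

```text
axis [573.46438201   0.70665354] plunger -89.99999999999997 handle 97.17083568138607 78.49956280320237
notch phase mod 22.5: 13.91334391527772 plunger mod 22.5 0.0
[(np.float64(10.5), 63), (np.float64(15.0), 101), (np.float64(33.0), 61), (np.float64(37.5), 100), (np.float64(56.0), 66), (np.float64(60.0), 102), (np.float64(78.5), 73), (np.float64(83.0), 102), (np.float64(101.0), 93), (np.float64(106.0), 102), (np.float64(123.5), 98), (np.float64(129.5), 103), (np.float64(146.5), 110), (np.float64(149.5), 114), (np.float64(152.5), 88), (np.float64(170.0), 113), (np.float64(175.0), 67), (np.float64(193.0), 106), (np.float64(197.5), 64), (np.float64(215.5), 105), (np.float64(220.0), 61), (np.float64(238.0), 108), (np.float64(242.5), 65), (np.float64(260.0), 55), (np.float64(265.5), 76), (np.float64(270.0), 18), (np.float64(277.5), 35), (np.float64(287.5), 91), (np.float64(304.5), 108), (np.float64(309.5), 100), (np.float64(326.0), 82), (np.float64(329.0), 107), (np.float64(331.5), 104), (np.float64(348.5), 68), (np.float64(353.0), 102)] 144.2378
```

```bash
cat >> h.py <<'E'
K=np.array([522.2,-110]); sy=np.array([.42,.907,0]); sy/=np.linalg.norm(sy); sx=np.array([sy[1],-sy[0],0]); A=K+122*sy[:2]
def R(xdir):  # tool pointing down, tool x along xdir
    xd=np.array(xdir,float); xd/=np.linalg.norm(xd); z=np.array([0,0,-1.]); return np.column_stack([xd,np.cross(z,xd),z])
E
python3 - <<'E'
from h import *
from workcell import *
def st(l): s=read_state(); print(l,round(s["time"],2),np.round(s["eef_pos"],1),np.round(s["ft_force"],1),round(s["finger_gap"],1),np.round(s["qpos"][6],2))
R0=R(sy)
movep([*K,190],R0); st("above")
c=camera("wrist"); cv2.imwrite("pics/w1.png",c["image"]); np.savez("w1.npz",**c)
print(inverse_kinematics([*K,111],R(sx)))
movel([*K,105.5],max_speed=80,guard=15); st("down")
E
```

```text
above 2.21 [ 522.1 -111.1  190. ] [-0.8 -0.4 -0. ] 85.1 -0.59
[ 0.1505706   0.54532408 -0.07303268  1.94050849  0.06194004  0.65787155
 -1.96539741]
down 3.47 [ 522.5 -110.   106. ] [ 0.3  0.1 -0.2] 85.5 -0.66
```

View pics/w1.png

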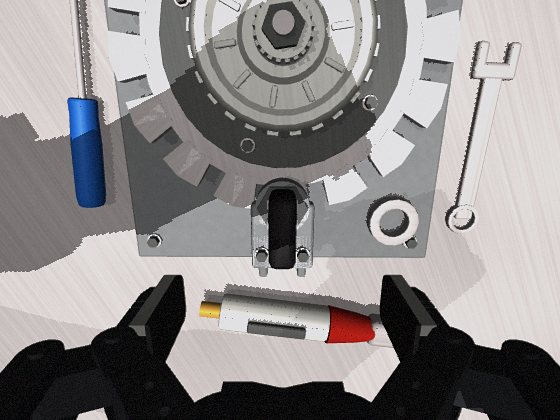

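The wrist view shows the black bar upright at column 283, centred between the two fingers (about 158 and 408). The grasp looks aligned, so I clamp, lift, turn and lower.

```bash
cat >> h.py <<'E'
from workcell import *
def st(l): s=read_state(); print(l,round(s["time"],2),np.round(s["eef_pos"],1),np.round(s["ft_force"],1),"gap",round(s["finger_gap"],1),"q7",np.round(s["qpos"][6],2),flush=True); return s
E
python3 - <<'E'
from h import *
clamp(); s=st("clamp"); p=np.array(s["eef_pos"])
movel(p+[0,0,6.2],R(sy),max_speed=30); st("lift")
for a in (30,60,90):
    a=np.radians(a); movel(p+[0,0,6.2],R(np.cos(a)*sy-np.sin(a)*sx),max_speed=60); 
    s=st("turn")
E
```

```text
clamp 4.09 [ 522.4 -110.   105.7] [0.6 0.  4.8] gap 17.0 q7 -0.66
lift 4.46 [ 522.1 -110.   111.6] [  2.8  -0.5 -15.4] gap 16.6 q7 -0.65
turn 5.13 [ 521.4 -110.   111.4] [ -3.8   1.2 -16. ] gap 16.8 q7 -0.23
turn 5.81 [ 520.7 -110.3  111.3] [ -9.    0.7 -15.9] gap 17.1 q7 0.21
turn 6.48 [ 520.2 -111.   111. ] [-12.4  -2.2 -15.8] gap 16.8 q7 0.65
```

```bash
python3 - <<'E'
from h import *
s=read_state(); p=np.array(s["eef_pos"]); 
movel([522.4,-110.3,105.7-1.5],R(-sx),max_speed=25); st("low")
open_gripper(); s=st("open")
movel([522.4,-110.3,175],max_speed=150); st("up")
c=camera("wrist"); cv2.imwrite("pics/w2.png",c["image"]); np.savez("w2.npz",**c)
# knob top height via range
for n in("wrist","top","scene"):
    c=camera(n); u,v=proj(c,[*K,132])[0]; r=[rangept(c,u+i,v+j)[2] for i in(-3,0,3) for j in(-3,0,3)] if 3<u<556 and 3<v<416 else None
    print(n,u,v,np.round(r,1) if r else None)
E
```

```text
low 6.94 [ 520.3 -111.   103.7] [-13.5  -1.5  -8.6] gap 16.7 q7 0.64
open 7.61 [ 522.5 -110.3  104.3] [-0.2 -0.7 -0.8] gap 85.7 q7 0.64
up 8.23 [ 522.1 -110.5  174.5] [ 0.2 -1.1 -0.3] gap 85.4 q7 0.73
wrist 283.2490851095613 242.50089855852679 [132.2 131.  131.6 131.7 131.2 132.2 130.7 131.6 132.6]
top 349.81412882449945 227.6650214615048 [510.5 500.2 489.  525.9 520.8 511.  531.  529.7 527.5]
scene 219.64995337057863 169.8710606434195 [  0.9 131.7 131.4   0.2 130.8 128.8 133.1 132.4 126.7]
```

View pics/w2.png

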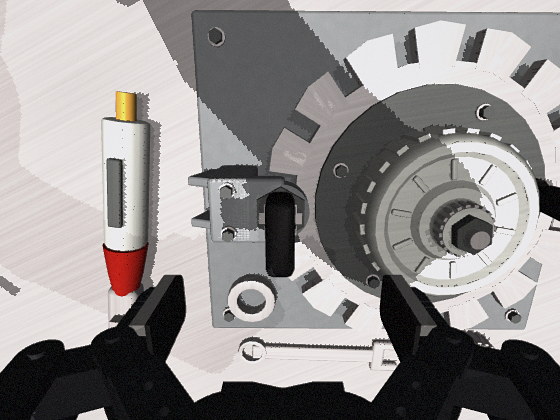

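The knob bar has turned and now lies along the stand's x, at pixel (280,235). Its top is at about 131.5 mm, so the lift is about 9.5 mm and the pin is bearing on the plate. Next I grasp the handle.

```bash
cat >> h.py <<'E'
H=np.array([597.3,75.5]); a0=np.arctan2(*(H-A)[::-1])
def hp(deg,z,r=80):
    a=a0+np.radians(deg); e=np.array([np.cos(a),np.sin(a)]); return [*(A+r*e),z],R([*e,0]),e
def knobz():
    c=camera("scene"); u,v=proj(c,[*K,128])[0].astype(int); vv,uu=np.mgrid[v-25:v+26,u-35:u+36]; r=c["range_z"][vv,uu]; M=c["cam_to_world"]
    P=np.stack([(uu-c["cx"])/c["fx"]*r,-(vv-c["cy"])/c["fy"]*r,-r],-1)@M[:3,:3].T+M[:3,3]
    z=P[(np.hypot(P[...,0]-K[0],P[...,1]-K[1])<22)&(P[...,2]>108)&(c["image"][vv,uu].max(-1)<90)][:,2]
    return len(z),np.round(np.percentile(z,[50,75,90]),1) if len(z)>5 else None
E
python3 - <<'E'
from h import *
print(knobz(),a0)
p,Rr,e=hp(0,175); movep(p,Rr); st("above")
c=camera("wrist"); cv2.imwrite("pics/w3.png",c["image"]); np.savez("w3.npz",**c); print(proj(c,[*H,142]),proj(c,[p[0],p[1],142]))
print(knobz())
E
```

```text
(232, array([126.1, 132.8, 133.8])) 1.2622854709068205
above 9.93 [597.7  76.3 174.8] [-0.2 -1.3 -0.2] gap 85.6 q7 -0.83
[[281.27704794 251.1548352 ]] [[281.27361856 248.71581737]]
(229, array([126.3, 132.3, 133.5]))
```

View pics/w3.png

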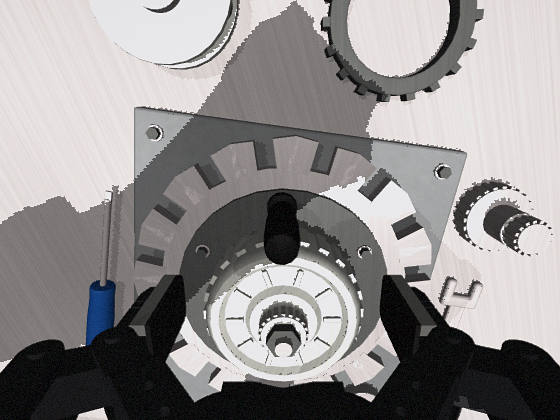

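The handle top appears at (282,248), which matches the predicted (281,249), and it lies between the fingers. I go down, clamp, and ease it round CCW in small guarded steps, watching force and knob height.

```bash
cat > turn.py <<'E'
from h import *
import sys
d0,d1,step=map(float,sys.argv[1:4])
d=d0; f0=None
while d<d1-1e-6:
    d+=step; p,Rr,e=hp(d,99); t=np.array([-e[1],e[0]])
    hit=movel(p,Rr,max_speed=6,guard=14); s=read_state(); f=np.array(s["ft_force"]); ep=np.array(s["eef_pos"])[:2]-A
    n,k=knobz(); act=np.degrees(np.arctan2(ep[1],ep[0])-a0)
    print(f"{s['time']:.2f} cmd {d:.2f} act {act:.2f} Ft {f[:2]@t:.1f} Fr {f[:2]@e:.1f} fz {f[2]:.1f} hit {hit} knob {n} {k}",flush=True)
    if hit or abs(f[:2]@t)>20 or (k is not None and k[2]<128): break
E
python3 - <<'E'
from h import *
p,Rr,e=hp(0,99); print(movel(p,Rr,max_speed=90,guard=15)); st("down"); clamp(); st("clamp"); print(knobz())
E
python3 turn.py 0 2.1 0.7
```

```text
False
down 11.03 [598.1  77.1  99.5] [-0.  -0.  -0.6] gap 85.5 q7 -0.88
clamp 11.63 [597.7  77.   99.3] [-3.4 -1.2  6.1] gap 21.2 q7 -0.88
(233, array([126.1, 132.6, 133.9]))
12.00 cmd 0.70 act 0.37 Ft -3.6 Fr -0.8 fz 4.6 hit False knob 223 [125.9 132.4 133.8]
12.37 cmd 1.40 act 1.26 Ft -1.5 Fr -2.2 fz 7.9 hit False knob 231 [126.1 132.4 133.6]
12.73 cmd 2.10 act 1.94 Ft -1.5 Fr -1.1 fz 7.5 hit False knob 230 [125.9 132.2 134.1]
```

```bash
python3 turn.py 2.1 14 0.7
```

```text
13.10 cmd 2.80 act 2.69 Ft -1.9 Fr -1.0 fz 7.6 hit False knob 236 [125.3 132.6 133.7]
13.47 cmd 3.50 act 3.40 Ft -1.3 Fr -1.5 fz 7.6 hit False knob 231 [125.6 132.5 133.7]
13.83 cmd 4.20 act 4.21 Ft -0.1 Fr -1.6 fz 9.0 hit False knob 228 [125.8 132.2 133.4]
14.20 cmd 4.90 act 5.59 Ft 6.6 Fr -2.5 fz 13.5 hit False knob 222 [124.  130.1 131.5]
14.57 cmd 5.60 act 6.36 Ft 7.5 Fr -2.5 fz 14.1 hit False knob 209 [124.  128.8 130.1]
14.93 cmd 6.30 act 6.62 Ft 3.9 Fr -1.4 fz 10.7 hit False knob 207 [123.9 129.  130. ]
15.30 cmd 7.00 act 6.97 Ft -1.3 Fr -0.7 fz 7.0 hit False knob 209 [123.5 128.7 130.1]
15.67 cmd 7.70 act 7.72 Ft -0.4 Fr -1.0 fz 8.0 hit False knob 167 [120.7 123.8 124.7]
```

The knob dropped 9 mm, so the pin looks home. I release, retreat straight up and check the height.

```bash
python3 - <<'E'
from h import *
wait(.3); print(knobz()); open_gripper(); st("open"); print(knobz())
p,Rr,e=hp(7.7,190); movel(p,Rr,max_speed=120); st("up")
movep([*K,190],R(-sx)); st("over knob"); c=camera("wrist"); cv2.imwrite("pics/w4.png",c["image"])
u,v=proj(c,[*K,122])[0]; print(u,v,np.median([rangept(c,u+i,v+j)[2] for i in(-5,0,5) for j in range(-20,21,5)]), knobz())
E
```

```text
(171, array([121. , 123.9, 125. ]))
open 16.71 [587.3  79.5  99. ] [ 0.3 -1.4 -0.1] gap 85.0 q7 -0.78
(172, array([120.7, 123.9, 125. ]))
up 17.67 [587.   79.3 189.3] [ 0.4 -0.  -0.5] gap 85.4 q7 -0.71
over knob 19.04 [ 522.3 -109.5  189.9] [-0.3  0.1  0.7] gap 85.9 q7 0.76
281.5270829987517 227.32940106122558 122.38329166442404 (172, array([120.5, 123.8, 124.7]))
```

View pics/w4.png

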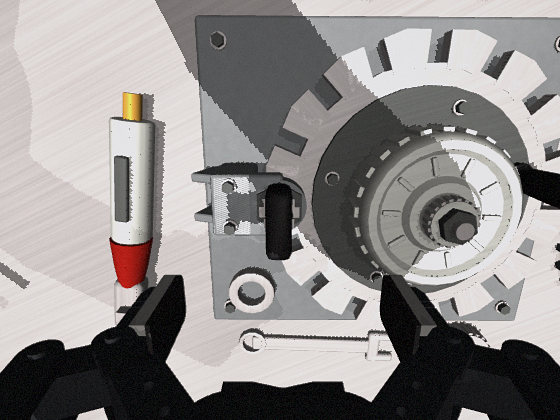

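The knob bar at (278,222) lies along the stand's x. Its top is at 122.4 mm, against a nominal 122 with the pin home, so the pin is home. The bearing, ratchet and spanner lie where they were.

```bash
python3 -c "
from workcell import *
print(finish_job())"
```

```text
the job is handed in; nothing more can be done
None
```

The job is handed in: I turned the plunger to its slot and eased the drum about 8° until the pin dropped home (knob top at 122.4 mm, nominal 122 mm), with no guard trips and sideways force at the wrist under 8 N while turning; the verdict was not returned.

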